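# Deal the second round of cream jars

### The arm

A 6-joint arm with a two-finger parallel gripper is mounted at the origin on the work surface. World frame = base frame: x ahead of the robot, y to its left, z up, the work surface at z = 0. Lengths are in m, angles in rad, forces in N, time in s.
With the tool pointing down it reaches from about 0.25 to 0.725 m from the base axis. Payload 4 kg.
Tool frame: the origin (TCP) lies between the finger pads; the fingertips stand 11 mm ahead of it and the grasp point (between the pads) lies 8 mm behind it (bot.tip_extent is the distance from the TCP to the fingertips, in m); z points along the fingers, y is the line along which they close (so a half turn about z gives the same grasp; the last joint's range is limited). The gripper opens to 85 mm and grips with 20 to 120 N. Pads are 22 mm wide; open, the fingers measure 114 mm over their backs; the gripper's body (76 mm by 85 mm) begins 54 mm behind the grasp point. The pads swing forward as they close: fully open they stand 13 mm farther back than shut.
Start: joints at [-1.126, 0.241, 0.005, 1.335, 0, 1.571], TCP at [0.215, -0.451, 0.242] pointing down, gripper open.
Joint ranges: [-2.72, 2.72], [-1.05, 1.87], [-1.09, 1.28], [-1.99, 2.15], [-1.42, 1.44], [-3.14, 3.14]. Speed limits (rad/s): [2.79, 2.79, 3.14, 3.14, 3.14, 3.14].

### API

Orientations are given as a unit quaternion [x, y, z, w].
In Python, from workcell import bot gives the robot as it stands. The module is installed in compiled form; this text tells all that it offers.
- The arm moves only by the tool drive_tool, never from a script. Its argument "rows" is a list of rows, each an object of numbers: "dx", "dy", "dz": the shift along the tool's x, y, z in units of 50 mm (1.0 is 50 mm); "wx", "wy", "wz": the turn, a rotation vector about the tool's x, y, z in units of 5 degrees (1.0 is 5 degrees); "hand": the finger opening in mm, from 0 to 85.4. A call has 1 to 20 rows; each row is the pose to reach, as a shift and turn from the pose commanded when the call began, along the tool's axes at that moment; what a row does not reach only later rows make up. A row lasts 1/10 s, in which the tool goes at most 50 mm and 8.59 degrees, less where a joint would pass 70% of its speed; a pose out of reach is approached as far as the arm can. A call with a gripper value outside its range is refused whole. The fingers move at their own pace and stop on an object; the grip force is fixed at half the most. Time passes only in rows, so rows that repeat a pose let the fingers close. It gives the time, the measured TCP pose, the force, the opening and the grip force at its end, in the units of the state.
- bot.get_obs(): the state, without advancing time (a new reading comes with each control period).
- bot.camera(name): name is "scene" or "top" or "wrist"; returns the picture (384x512x3 uint8, red, green, blue); there is no depth.
- bot.get_calibration(name): a dict with "vfov" (degrees; the focal length in pixels is half the picture's height over the tangent of half this angle, whatever the lens; pixels are square), "cx", "cy" (the principal point, pixels), "k1" (the pictures are not rectified: a ray, as slopes to the right and down, at radius r is drawn at 1 + k1 r^2 times it, then the intrinsics apply), "origin" and "rotation" of the camera in the world; the wrist camera has in their place "mount" (4x4, takes a point from camera to tool coordinates, whose origin is the TCP and whose axes are the flange's). Camera axes: x right, y up, looking along -z (the intrinsics and any distortion apply to the point x, -y, -z); pixel columns grow to the right and rows downward; lengths in m; the calibration is good to about 2 mm. A picture is of the moment at which its call begins: read the wrist's pose just before it. get_calibration takes no time and is no camera call.
- bot.job_done(): hands the job in; it is judged then, once.
Trained networks look in the newest picture that a camera, given by its name, has taken for a name from the list of things; names that differ only in an ending like _2 or _b are one class to them, and where a whole thing is asked for, a point or a joint stands for the part that bears it (a point fixed in the world has none). Each returns a list of dicts, best first, with "score" (0 to 1); they miss things now and then, are a little off and sometimes report something else, mostly with a low value. They report only what shows in the picture. A call takes as long as a camera call. They do not tell look-alikes from the thing itself.
- bot.look_for(camera, thing): "extent" ([centre column, centre row, width, height] in pixels, round what is visible of it).
- bot.outline_of(camera, thing): "region" (384x512 bool, what is visible of it) and "extent" ([centre column, centre row, width, height] in pixels, round what is visible of it).
The state is a dict: "clock": time; "joint_pos": joint angles; "joint_vel": joint speeds; "tau": joint torques, N m; "eef_pos": TCP position; "tool_rot": TCP orientation; "ft_force": force on the tool from outside, world axes, zero at the start; "ft_torque": the same for the moment, N m; "grip_width": finger opening in m; "grasp_force": force on a finger pad.
Only numpy, scipy, OpenCV 4.12 (cv2) and the standard library are available. Lean on these libraries where they do the work, as an engineer would, in place of code of your own. Each camera call takes 0.05 s, during which the arm holds its last target. There are 200 camera calls.

### The job

At this cream-making table each of the two wooden trays already holds one small black-lidded jar. Deal out the two more such small jars that stand on the table between the trays, one per tray in turn: first one into the tray on the robot's left, then the other into the tray on its right, so that each tray ends with two jars standing upright on its floor.

Things in the scene. Friction and masses are not known exactly. Their poses are not given: they have to be found in the camera images.
- jar_a_center (a point): centre (half-way up) of one of two alike jars to deal: cylinder 48 mm across, 50 mm high, white with a black lid of the same width, about 90 g, loose, upright on the bare table between the trays; z up. A wider, taller pot (62 mm across, 64 mm high) with a like lid stands near and is not to be dealt
- jar_b_center (a point): centre (half-way up) of one of two alike jars to deal: cylinder 48 mm across, 50 mm high, white with a black lid of the same width, about 90 g, loose, upright on the bare table between the trays; z up. A wider, taller pot (62 mm across, 64 mm high) with a like lid stands near and is not to be dealt
- tray_left: wooden tray fixed on the robot's left (positive y), 240 x 160 mm outside, 18 mm high, walls and floor 4 mm thick; origin: centre of its underside, x along its length away from the robot (turned up to 14 deg), z up. A first-round jar, same size, is seated fast in it at x = +65 mm; the nearer half is free: a jar set at x = -45 mm has ample room all round
- tray_right: wooden tray fixed on the robot's right (negative y), 240 x 160 mm outside, 18 mm high, walls and floor 4 mm thick; origin: centre of its underside, x along its length away from the robot (turned up to 14 deg), z up. A first-round jar, same size, is seated fast in it at x = +65 mm; the nearer half is free: a jar set at x = -45 mm has ample room all round
Not all that is in view belongs to the job. What is shaped like the part that bears jar_b_center but red is not meant. What is shaped like the part that bears jar_a_center but green is not meant.

How it is judged:
By the outcome, as a careful person would: the job done as asked, in the order asked, and still so for the second after the job is handed in, with the robot touching nothing.
It also fails if it takes over 54 s, if anything falls off the work surface, if the arm or the gripper's body presses on something with over 40 N, if the wrist force passes 120 N, or if a joint passes its speed limit or range.

## Working session

There is one attempt and no reset: what is moved stays moved. The work goes in short steps, Python scripts to look and compute and a tool call to move; the robot and the scene stay as the last step left them, time stands still between calls to the robot, and variables do not carry over. Pictures are saved under pics/ and viewed, at most 10 in all, crops included, and the job is handed in when it is done.

Besides the shell and the picture viewer there is one more tool, called after ">>>" as name(argument=value, ...) on one line, values as JSON. drive_tool: Moves the arm, as the interface text tells. Its arguments: {"type":"object","properties":{"rows":{"type":"array","items":{"type":"object","properties":{"dx":{"type":"number"},"dy":{"type":"number"},"dz":{"type":"number"},"wx":{"type":"number"},"wy":{"type":"number"},"wz":{"type":"number"},"hand":{"type":"number"}}}}},"required":["rows"]}

```bash
mkdir -p pics; cat > h.py <<'E'
import numpy as np, cv2
from workcell import bot
from scipy.spatial.transform import Rotation as R
def cam(name):
    c=bot.get_calibration(name)
    if 'mount' in c:
        o=bot.get_obs(); T=np.eye(4); T[:3,:3]=R.from_quat(o['tool_rot']).as_matrix(); T[:3,3]=o['eef_pos']
        M=T@np.array(c['mount']); c['origin'],c['rotation']=M[:3,3],M[:3,:3]
    c['origin']=np.array(c['origin']); c['rotation']=np.array(c['rotation']).reshape(3,3)
    c['f']=192/np.tan(np.radians(c['vfov'])/2); return c
def ray(c,u,v):
    p=np.array([(u-c['cx'])/c['f'],(v-c['cy'])/c['f']]); s=p.copy()
    for _ in range(20): s=p/(1+c['k1']*(s@s))
    return c['rotation']@np.array([s[0],-s[1],-1.])
def onz(c,u,v,z):
    d=ray(c,u,v); return c['origin']+d*(z-c['origin'][2])/d[2]
def proj(c,P):
    q=c['rotation'].T@(np.array(P)-c['origin']); s=np.array([q[0],-q[1]])/-q[2]
    s=s*(1+c['k1']*(s@s)); return s*c['f']+[c['cx'],c['cy']]
def tri(rays):
    A=np.zeros((3,3));b=np.zeros(3)
    for c,u,v in rays:
        d=ray(c,u,v);d/=np.linalg.norm(d);P=np.eye(3)-np.outer(d,d);A+=P;b+=P@c['origin']
    return np.linalg.solve(A,b)
def save(name,im): cv2.imwrite('pics/'+name,im[...,::-1])
E
python3 - <<'E'
from h import *
ims=[]
for n in ('top','scene'):
    im=bot.camera(n); ims.append(im); c=cam(n); print(n,c['origin'].round(3),c['f'].round(1))
    for t in ('jar_a_center','tray_left'):
        for r in bot.outline_of(n,t):
            e=r['extent']; print(t,round(r['score'],2),np.round(e,1),onz(c,e[0],e[1],.05 if 'jar' in t else .0).round(3))
save('a.png',ims[0]);save('b.png',ims[1])
print(bot.get_obs()['tool_rot'])
E
```

```text
Traceback (most recent call last):
  File "h.py", line 9, in cam
    c['origin']=np.array(c['origin']); c['rotation']=np.array(c['rotation']).reshape(3,3)
                                                     ~~~~~~~~~~~~~~~~~~~~~~~~~~~~~~~^^^^^
ValueError: cannot reshape array of size 4 into shape (3,3)
```

Rotation is a quaternion for the fixed cameras.

```bash
sed -i "s/^    c\['origin'\]=np.*/    q=np.array(c['rotation']); c['origin']=np.array(c['origin']); c['rotation']=R.from_quat(q).as_matrix() if q.size==4 else q/" h.py
python3 - <<'E'
from h import *
ims=[]
for n in ('top','scene'):
    im=bot.camera(n); ims.append(im); c=cam(n); print(n,c['origin'].round(3),c['f'].round(1))
    for t in ('jar_a_center','tray_left'):
        for r in bot.outline_of(n,t):
            e=r['extent']; print(t,round(r['score'],2),np.round(e,1),onz(c,e[0],e[1],.05 if 'jar' in t else .0).round(3))
save('a.png',ims[0]);save('b.png',ims[1])
print(bot.get_obs()['tool_rot'],bot.get_obs()['clock'])
E
```

```text
top [ 0.353 -0.02   0.881] 416.0
jar_a_center 0.68 [242.8 237.5  25.1  23.8] [0.449 0.017 0.05 ]
jar_a_center 0.61 [273.4 278.8  21.5  23.4] [ 0.375 -0.052  0.05 ]
tray_left 0.71 [123.9 163.4  83.5 107.4] [0.588 0.303 0.   ]
scene [ 1.019 -0.296  0.86 ] 384.2
jar_a_center 0.66 [210.6 171.9  16.6  28.4] [ 0.395 -0.054  0.05 ]
jar_a_center 0.59 [244.4 177.1  21.1  25.9] [0.458 0.015 0.05 ]
tray_left 0.78 [359.8 180.2 100.4  80.7] [ 0.604  0.308 -0.   ]
[ 9.75361925e-01  2.20610652e-01 -4.21878902e-05 -2.33149565e-04] 0.35
```

View pics/a.png

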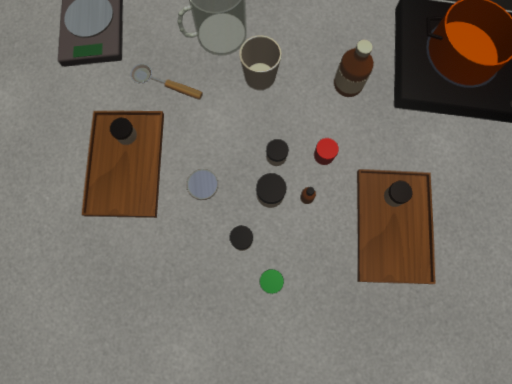

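View pics/b.png

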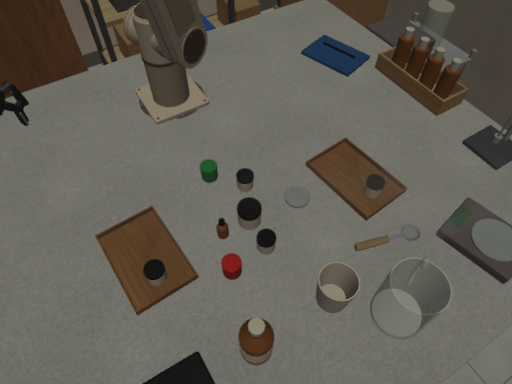

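Top view: the small black-lidded jars are at (242,237) and (277,152). At (271,189) is the wider pot (about 30 px against 22), which must not be dealt. The red look-alike is at (327,150) and the green one at (272,281), and neither is meant. The brown bottle is at (309,195). The trays are at (124,163) and (396,227), each with its jar at the far end.

I'll measure the jars from both views, measure the trays, and save one enlarged crop.

```bash
python3 - <<'E'
from h import *
from scipy.optimize import least_squares
im={n:bot.camera(n) for n in('top','scene')}; C={n:cam(n) for n in im}
def blob(n,u,v,thr=60):
    m=(im[n].max(2)<thr).astype(np.uint8); k,l,s,ce=cv2.connectedComponentsWithStats(m)
    ok=[i for i in range(1,k) if s[i,4]>40]; i=min(ok,key=lambda i:np.hypot(*(ce[i]-[u,v])))
    return ce[i],s[i]
for nm,a,b in(('near',(242,237),(245,175)),('far',(277,152),(266,238)),('pot',(271,188),(249,208)),('L',(122,128),(376,182)),('R',(400,191),(154,268))):
    pa,sa=blob('top',*a);pb,sb=blob('scene',*b)
    X=tri([(C['top'],*pa),(C['scene'],*pb)]); d=np.linalg.norm(X-C['top']['origin'])
    print(nm,pa.round(1),sa[2:],pb.round(1),sb[2:],'X',X.round(3),'dia mm',(2*np.sqrt(sa[4]/np.pi)*d/C['top']['f']*1e3).round(0), 'err px', (proj(C['top'],X)-pa).round(1))
for nm,u,v in(('L',124,163),('R',396,227)):
    hsv=cv2.cvtColor(im['top'],cv2.COLOR_RGB2HSV); m=((hsv[...,1]>90)&(hsv[...,0]<20)&(hsv[...,2]>30)).astype(np.uint8)
    k,l,s,ce=cv2.connectedComponentsWithStats(m); i=l[v+20,u]
    pts=cv2.findContours((l==i).astype(np.uint8),0,2)[0][0]; hull=cv2.convexHull(pts)[:,0]
    W=np.array([onz(C['top'],*p,.018)[:2] for p in hull]).astype(np.float32)
    (c,sz,an)=cv2.minAreaRect(W*1000); box=cv2.boxPoints((c,sz,an)); print(nm,s[i],'c',np.round(c),'sz',np.round(sz),'an',round(an,1),box.round().tolist())
save('c.png',cv2.resize(np.hstack([im['top'][120:300,225:345],im['scene'][150:290,190:290][:, :].repeat(1,0) if 0 else cv2.resize(im['scene'][150:290,190:290],(129,180))]),None,fx=3,fy=3,interpolation=2))
E
```

```text
near [241.1 237.3] [ 23  24 423] [244.6 175.9] [ 17  16 217] X [0.45  0.021 0.042] dia mm 47.0 err px [0.1 0.1]
far [276.8 150.7] [ 21  23 401] [265.9 238. ] [ 19  19 292] X [ 0.641 -0.033  0.04 ] dia mm 48.0 err px [0. 0.]
pot [270.7 188.9] [ 29  31 730] [248.9 208.9] [ 24  23 450] X [ 0.554 -0.028  0.052] dia mm 63.0 err px [0.1 0. ]
L [121.5 129.3] [ 24  26 437] [375.1 182. ] [ 19  16 231] X [0.652 0.307 0.046] dia mm 54.0 err px [-0.2 -0.1]
R [398.4 192.6] [ 27  23 487] [153.9 269.2] [ 24  21 372] X [ 0.578 -0.296  0.042] dia mm 55.0 err px [0.6 0.2]
L [  82  111   81  106 7172] c [587. 299.] sz [240. 163.] an 5.7 [[460.0, 368.0], [476.0, 206.0], [715.0, 230.0], [699.0, 392.0]]
R [ 358  170   77  114 7871] c [ 514. -300.] sz [240. 162.] an 3.4 [[389.0, -227.0], [399.0, -388.0], [638.0, -374.0], [629.0, -212.0]]
```

View pics/c.png

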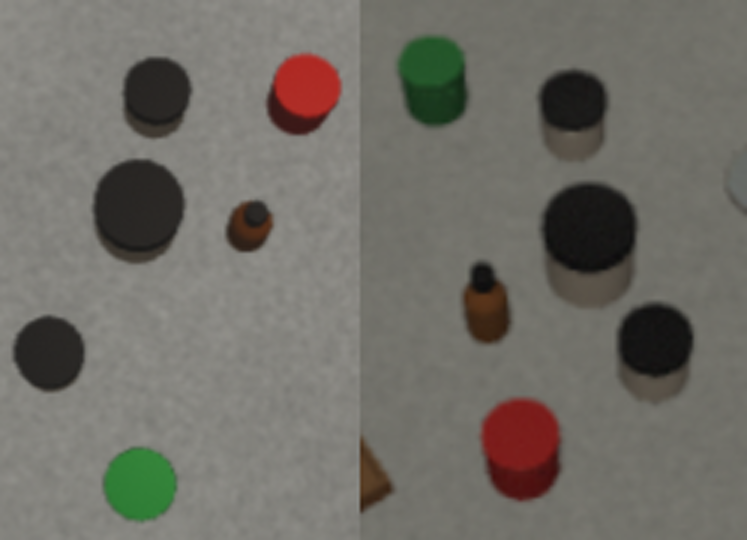

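Near jar: (0.450, 0.021), 47 mm across. Far jar: (0.641, −0.033), 48 mm across. The pot measures 63 mm, so it is excluded. The trays measure 240×162 mm, and their seated jars lie where the text says. The targets are L (0.542, 0.294) and R (0.469, −0.303). The crop confirms the pick, so I'll move above the near jar.

>>> drive_tool(rows=[{"dx": 8.3,"dy": -6.5,"dz": 1.0,"wz": 5.1,"hand": 85},{"dx": 8.3,"dy": -6.5,"dz": 1.0,"wz": 5.1,"hand": 85},{"dx": 8.3,"dy": -6.5,"dz": 1.0,"wz": 5.1,"hand": 85},{"dx": 8.3,"dy": -6.5,"dz": 1.0,"wz": 5.1,"hand": 85},{"dx": 8.3,"dy": -6.5,"dz": 1.0,"wz": 5.1,"hand": 85},{"dx": 8.3,"dy": -6.5,"dz": 1.0,"wz": 5.1,"hand": 85},{"dx": 8.3,"dy": -6.5,"dz": 1.0,"wz": 5.1,"hand": 85},{"dx": 8.3,"dy": -6.5,"dz": 1.0,"wz": 5.1,"hand": 85},{"dx": 8.3,"dy": -6.5,"dz": 1.0,"wz": 5.1,"hand": 85},{"dx": 8.3,"dy": -6.5,"dz": 1.0,"wz": 5.1,"hand": 85},{"dx": 8.3,"dy": -6.5,"dz": 1.0,"wz": 5.1,"hand": 85},{"dx": 8.3,"dy": -6.5,"dz": 1.0,"wz": 5.1,"hand": 85},{"dx": 8.3,"dy": -6.5,"dz": 1.0,"wz": 5.1,"hand": 85},{"dx": 8.3,"dy": -6.5,"dz": 1.0,"wz": 5.1,"hand": 85},{"dx": 8.3,"dy": -6.5,"dz": 1.0,"wz": 5.1,"hand": 85},{"dx": 8.3,"dy": -6.5,"dz": 1.0,"wz": 5.1,"hand": 85},{"dx": 8.3,"dy": -6.5,"dz": 1.0,"wz": 5.1,"hand": 85},{"dx": 8.3,"dy": -6.5,"dz": 1.0,"wz": 5.1,"hand": 85}])

```text
invalid input at $.rows[0]: expected keys dx, dy, dz, wx, wy, wz, hand
```

```bash
cat > w.py <<'E'
from h import *
import sys
im=bot.camera('wrist'); c=cam('wrist'); o=bot.get_obs()
z=float(sys.argv[1]); print(o['clock'],np.round(o['eef_pos'],4),np.round(R.from_quat(o['tool_rot']).as_matrix(),3).tolist(),np.round(o['joint_pos'],2),o['grip_width'])
for r in bot.outline_of('wrist','jar_a_center'):
    e=r['extent']; print(round(r['score'],2),np.round(e,1),onz(c,e[0],e[1],z).round(4))
m=(im.max(2)<60).astype(np.uint8); k,l,s,ce=cv2.connectedComponentsWithStats(m)
for i in range(1,k):
    if s[i,4]>300: print('dark',s[i],onz(c,*ce[i],z).round(4))
save(sys.argv[2],im)
E
python3 w.py 0.05 w1.png
```

```text
0.5 [ 0.2151 -0.4513  0.2423] [[0.903, 0.43, -0.0], [0.43, -0.903, 0.0], [0.0, -0.0, -1.0]] [-1.13  0.24  0.    1.34  0.    1.57] 0.08538686401306934
dark [    0   258   512   126 28368] [ 0.0135 -0.5637  0.05  ]
```

View pics/w1.png

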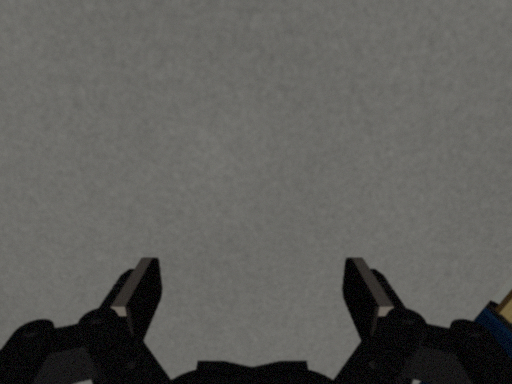

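The move was refused because every row needs all seven keys. The picture shows only bare table and the fingers. I'll send it again.

>>> drive_tool(rows=[{"dx": 8.3,"dy": -6.5,"dz": 1.0,"wx": 0,"wy": 0,"wz": 5.1,"hand": 85},{"dx": 8.3,"dy": -6.5,"dz": 1.0,"wx": 0,"wy": 0,"wz": 5.1,"hand": 85},{"dx": 8.3,"dy": -6.5,"dz": 1.0,"wx": 0,"wy": 0,"wz": 5.1,"hand": 85},{"dx": 8.3,"dy": -6.5,"dz": 1.0,"wx": 0,"wy": 0,"wz": 5.1,"hand": 85},{"dx": 8.3,"dy": -6.5,"dz": 1.0,"wx": 0,"wy": 0,"wz": 5.1,"hand": 85},{"dx": 8.3,"dy": -6.5,"dz": 1.0,"wx": 0,"wy": 0,"wz": 5.1,"hand": 85},{"dx": 8.3,"dy": -6.5,"dz": 1.0,"wx": 0,"wy": 0,"wz": 5.1,"hand": 85},{"dx": 8.3,"dy": -6.5,"dz": 1.0,"wx": 0,"wy": 0,"wz": 5.1,"hand": 85},{"dx": 8.3,"dy": -6.5,"dz": 1.0,"wx": 0,"wy": 0,"wz": 5.1,"hand": 85},{"dx": 8.3,"dy": -6.5,"dz": 1.0,"wx": 0,"wy": 0,"wz": 5.1,"hand": 85},{"dx": 8.3,"dy": -6.5,"dz": 1.0,"wx": 0,"wy": 0,"wz": 5.1,"hand": 85},{"dx": 8.3,"dy": -6.5,"dz": 1.0,"wx": 0,"wy": 0,"wz": 5.1,"hand": 85},{"dx": 8.3,"dy": -6.5,"dz": 1.0,"wx": 0,"wy": 0,"wz": 5.1,"hand": 85},{"dx": 8.3,"dy": -6.5,"dz": 1.0,"wx": 0,"wy": 0,"wz": 5.1,"hand": 85},{"dx": 8.3,"dy": -6.5,"dz": 1.0,"wx": 0,"wy": 0,"wz": 5.1,"hand": 85},{"dx": 8.3,"dy": -6.5,"dz": 1.0,"wx": 0,"wy": 0,"wz": 5.1,"hand": 85},{"dx": 8.3,"dy": -6.5,"dz": 1.0,"wx": 0,"wy": 0,"wz": 5.1,"hand": 85}])

```text
clock: 2.25
eef_pos: [0.4499, 0.0081, 0.1926]
tool_rot: [1.0, 0.006, 0.0, -0.005]
ft_force: [0.2, 0.6, -0.2]
grip_width: 0.0844
grasp_force: 0.0
```

```bash
python3 w.py 0.05 w2.png
```

```text
2.3 [0.4499 0.0082 0.1925] [[1.0, 0.013, 0.0], [0.013, -1.0, 0.009], [0.0, -0.009, -1.0]] [ 0.01  0.17 -0.22  1.18  0.01  3.14] 0.08498666779347962
0.64 [309.8 254.4  53.5  60.2] [ 0.3783 -0.0477  0.05  ]
0.56 [239.4 177.9  52.4  57.7] [0.4541 0.0204 0.05  ]
dark [  11    0   46  142 1430] [0.5458 0.1907 0.05  ]
dark [ 466    0   46  231 2618] [ 0.5175 -0.1917  0.05  ]
dark [ 263   11   81   86 5486] [ 0.5572 -0.0295  0.05  ]
dark [365  43  33  34 550] [ 0.5519 -0.0893  0.05  ]
dark [393  45  28  23 508] [ 0.5577 -0.1127  0.05  ]
dark [ 213  154   52   53 2176] [0.4525 0.0211 0.05  ]
dark [284 222  44  36 707] [ 0.3988 -0.0382  0.05  ]
dark [    0   258   512   126 26355] [0.2641 0.005  0.05  ]
```

View pics/w2.png

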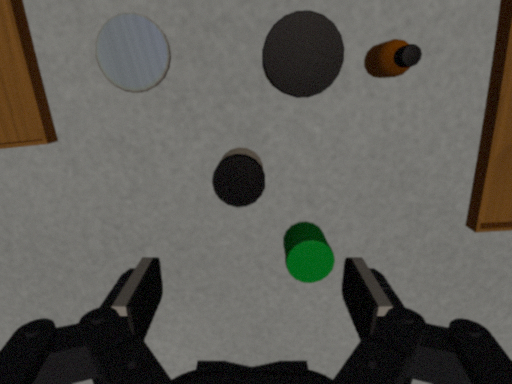

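The view shows the jar at (239,178), the pot, the green look-alike and the tray edges. The lid top gives (0.4525, 0.021), which agrees with the first measurement. Joint 6 is at its limit, so I'll grip at about 35° yaw instead and rotate back first.

>>> drive_tool(rows=[{"dx": 0,"dy": 0,"dz": 0,"wx": 0,"wy": 0,"wz": -6.8,"hand": 85},{"dx": 0,"dy": 0,"dz": 0,"wx": 0,"wy": 0,"wz": -6.8,"hand": 85},{"dx": 0,"dy": 0,"dz": 0,"wx": 0,"wy": 0,"wz": -6.8,"hand": 85},{"dx": 0,"dy": 0,"dz": 0,"wx": 0,"wy": 0,"wz": -6.8,"hand": 85},{"dx": 0,"dy": 0,"dz": 0,"wx": 0,"wy": 0,"wz": -6.8,"hand": 85},{"dx": 0,"dy": 0,"dz": 0,"wx": 0,"wy": 0,"wz": -6.8,"hand": 85},{"dx": 0,"dy": 0,"dz": 0,"wx": 0,"wy": 0,"wz": -6.8,"hand": 85}])

```text
clock: 3.05
eef_pos: [0.4501, 0.0088, 0.1923]
tool_rot: [0.954, 0.298, 0.001, -0.005]
ft_force: [0.4, 0.2, -0.1]
grip_width: 0.0851
grasp_force: 0.0
```

```bash
cat > go.py <<'E'
from h import *
import sys
# usage: x y z yaw_deg : shift in tool units to world target, tool upright
o=bot.get_obs(); M=R.from_quat(o['tool_rot']).as_matrix(); x,y,z,a=map(float,sys.argv[1:5]); a=np.radians(a)
T=np.array([[np.cos(a),np.sin(a),0],[np.sin(a),-np.cos(a),0],[0,0,-1]])
print('t',round(o['clock'],2),'p',np.round(o['eef_pos'],4),'yaw',np.degrees(np.arctan2(M[1,0],M[0,0])).round(1),'zax',M[:,2].round(3),'j',np.round(o['joint_pos'],2),'w',round(o['grip_width'],4),'F',round(o['grasp_force'],1))
print('d',(M.T@(np.array([x,y,z])-o['eef_pos'])/.05).round(2),'w',(np.degrees(R.from_matrix(M.T@T).as_rotvec())/5).round(2))
E
python3 go.py .4515 .021 .025 35
```

```text
t 3.05 p [0.4501 0.0088 0.1923] yaw 34.7 zax [-0.     0.009 -1.   ] j [ 0.01  0.17 -0.21  1.18  0.01  2.55] w 0.0851 F 0.0
d [ 0.15 -0.16  3.35] w [-0.09 -0.06 -0.06]
```

>>> drive_tool(rows=[{"dx": 0.15,"dy": -0.16,"dz": 0.2,"wx": -0.09,"wy": -0.06,"wz": 0,"hand": 85},{"dx": 0.15,"dy": -0.16,"dz": 0.8,"wx": -0.09,"wy": -0.06,"wz": 0,"hand": 85},{"dx": 0.15,"dy": -0.16,"dz": 1.4,"wx": -0.09,"wy": -0.06,"wz": 0,"hand": 85},{"dx": 0.15,"dy": -0.16,"dz": 2.0,"wx": -0.09,"wy": -0.06,"wz": 0,"hand": 85},{"dx": 0.15,"dy": -0.16,"dz": 2.5,"wx": -0.09,"wy": -0.06,"wz": 0,"hand": 85},{"dx": 0.15,"dy": -0.16,"dz": 2.9,"wx": -0.09,"wy": -0.06,"wz": 0,"hand": 85},{"dx": 0.15,"dy": -0.16,"dz": 3.2,"wx": -0.09,"wy": -0.06,"wz": 0,"hand": 85},{"dx": 0.15,"dy": -0.16,"dz": 3.35,"wx": -0.09,"wy": -0.06,"wz": 0,"hand": 85},{"dx": 0.15,"dy": -0.16,"dz": 3.35,"wx": -0.09,"wy": -0.06,"wz": 0,"hand": 85},{"dx": 0.15,"dy": -0.16,"dz": 3.35,"wx": -0.09,"wy": -0.06,"wz": 0,"hand": 60},{"dx": 0.15,"dy": -0.16,"dz": 3.35,"wx": -0.09,"wy": -0.06,"wz": 0,"hand": 52},{"dx": 0.15,"dy": -0.16,"dz": 3.35,"wx": -0.09,"wy": -0.06,"wz": 0,"hand": 40},{"dx": 0.15,"dy": -0.16,"dz": 3.35,"wx": -0.09,"wy": -0.06,"wz": 0,"hand": 40},{"dx": 0.15,"dy": -0.16,"dz": 3.35,"wx": -0.09,"wy": -0.06,"wz": 0,"hand": 40},{"dx": 0.15,"dy": -0.16,"dz": 3.35,"wx": -0.09,"wy": -0.06,"wz": 0,"hand": 40},{"dx": 0.15,"dy": -0.16,"dz": 3.35,"wx": -0.09,"wy": -0.06,"wz": 0,"hand": 40}])

```text
clock: 4.65
eef_pos: [0.4528, 0.0214, 0.0261]
tool_rot: [0.954, 0.299, 0.001, 0.0]
ft_force: [-0.6, -0.2, 6.3]
grip_width: 0.0466
grasp_force: 61.4
```

```bash
python3 go.py .542 .2945 .12 35
```

```text
t 4.65 p [0.4528 0.0214 0.0261] yaw 34.8 zax [ 0.003  0.    -1.   ] j [ 0.05  0.37 -0.45  0.75  0.    2.58] w 0.0466 F 61.4
d [ 4.59 -3.46 -1.87] w [ 0.02 -0.03 -0.03]
```

>>> drive_tool(rows=[{"dx": 0,"dy": 0,"dz": -0.2,"wx": 0,"wy": 0,"wz": 0,"hand": 40},{"dx": 0,"dy": 0,"dz": -0.6,"wx": 0,"wy": 0,"wz": 0,"hand": 40},{"dx": 0,"dy": 0,"dz": -1.1,"wx": 0,"wy": 0,"wz": 0,"hand": 40},{"dx": 0.2,"dy": -0.1,"dz": -1.6,"wx": 0,"wy": 0,"wz": 0,"hand": 40},{"dx": 0.5,"dy": -0.4,"dz": -1.9,"wx": 0,"wy": 0,"wz": 0,"hand": 40},{"dx": 1.0,"dy": -0.7,"dz": -1.9,"wx": 0,"wy": 0,"wz": 0,"hand": 40},{"dx": 1.6,"dy": -1.2,"dz": -1.9,"wx": 0,"wy": 0,"wz": 0,"hand": 40},{"dx": 2.2,"dy": -1.7,"dz": -1.9,"wx": 0,"wy": 0,"wz": 0,"hand": 40},{"dx": 2.8,"dy": -2.1,"dz": -1.9,"wx": 0,"wy": 0,"wz": 0,"hand": 40},{"dx": 3.4,"dy": -2.5,"dz": -1.9,"wx": 0,"wy": 0,"wz": 0,"hand": 40},{"dx": 3.9,"dy": -2.9,"dz": -1.9,"wx": 0,"wy": 0,"wz": 0,"hand": 40},{"dx": 4.3,"dy": -3.2,"dz": -1.9,"wx": 0,"wy": 0,"wz": 0,"hand": 40},{"dx": 4.5,"dy": -3.4,"dz": -1.9,"wx": 0,"wy": 0,"wz": 0,"hand": 40},{"dx": 4.6,"dy": -3.5,"dz": -1.9,"wx": 0,"wy": 0,"wz": 0,"hand": 40},{"dx": 4.6,"dy": -3.5,"dz": -1.9,"wx": 0,"wy": 0,"wz": 0,"hand": 40},{"dx": 4.6,"dy": -3.5,"dz": -1.9,"wx": 0,"wy": 0,"wz": 0,"hand": 40}])

```text
clock: 6.25
eef_pos: [0.54, 0.2952, 0.1198]
tool_rot: [0.954, 0.299, -0.001, 0.0]
ft_force: [1.4, -0.1, -1.3]
grip_width: 0.0467
grasp_force: 61.7
```

```bash
python3 go.py .542 .2945 .031 35
```

```text
t 6.25 p [0.54   0.2952 0.1198] yaw 34.8 zax [-0.001 -0.001 -1.   ] j [ 0.5   0.54  0.13  1.16 -0.    3.03] w 0.0467 F 61.7
d [0.03 0.03 1.78] w [ 0.    0.01 -0.04]
```

>>> drive_tool(rows=[{"dx": 0,"dy": 0,"dz": 0.3,"wx": 0,"wy": 0,"wz": 0,"hand": 40},{"dx": 0,"dy": 0,"dz": 0.7,"wx": 0,"wy": 0,"wz": 0,"hand": 40},{"dx": 0,"dy": 0,"dz": 1.1,"wx": 0,"wy": 0,"wz": 0,"hand": 40},{"dx": 0,"dy": 0,"dz": 1.4,"wx": 0,"wy": 0,"wz": 0,"hand": 40},{"dx": 0,"dy": 0,"dz": 1.6,"wx": 0,"wy": 0,"wz": 0,"hand": 40},{"dx": 0,"dy": 0,"dz": 1.7,"wx": 0,"wy": 0,"wz": 0,"hand": 40},{"dx": 0,"dy": 0,"dz": 1.76,"wx": 0,"wy": 0,"wz": 0,"hand": 40},{"dx": 0,"dy": 0,"dz": 1.78,"wx": 0,"wy": 0,"wz": 0,"hand": 40},{"dx": 0,"dy": 0,"dz": 1.78,"wx": 0,"wy": 0,"wz": 0,"hand": 40},{"dx": 0,"dy": 0,"dz": 1.78,"wx": 0,"wy": 0,"wz": 0,"hand": 40}])

```text
clock: 7.25
eef_pos: [0.5409, 0.2965, 0.0316]
tool_rot: [0.954, 0.299, 0.001, -0.0]
ft_force: [-1.2, -0.1, -0.3]
grip_width: 0.0469
grasp_force: 61.7
```

>>> drive_tool(rows=[{"dx": 0,"dy": 0,"dz": 0,"wx": 0,"wy": 0,"wz": 0,"hand": 50},{"dx": 0,"dy": 0,"dz": 0,"wx": 0,"wy": 0,"wz": 0,"hand": 55},{"dx": 0,"dy": 0,"dz": 0,"wx": 0,"wy": 0,"wz": 0,"hand": 65},{"dx": 0,"dy": 0,"dz": 0,"wx": 0,"wy": 0,"wz": 0,"hand": 72},{"dx": 0,"dy": 0,"dz": 0,"wx": 0,"wy": 0,"wz": 0,"hand": 72},{"dx": 0,"dy": 0,"dz": 0,"wx": 0,"wy": 0,"wz": 0,"hand": 72},{"dx": 0,"dy": 0,"dz": -0.2,"wx": 0,"wy": 0,"wz": 0,"hand": 72},{"dx": 0,"dy": 0,"dz": -0.6,"wx": 0,"wy": 0,"wz": 0,"hand": 72},{"dx": 0,"dy": 0,"dz": -1.2,"wx": 0,"wy": 0,"wz": 0,"hand": 72},{"dx": 0,"dy": 0,"dz": -2.0,"wx": 0,"wy": 0,"wz": 0,"hand": 80},{"dx": 0,"dy": 0,"dz": -2.8,"wx": 0,"wy": 0,"wz": 0,"hand": 85},{"dx": 0,"dy": 0,"dz": -3.4,"wx": 0,"wy": 0,"wz": 0,"hand": 85},{"dx": 0,"dy": 0,"dz": -3.4,"wx": 0,"wy": 0,"wz": 0,"hand": 85},{"dx": 0,"dy": 0,"dz": -3.4,"wx": 0,"wy": 0,"wz": 0,"hand": 85}])

```text
clock: 8.65
eef_pos: [0.541, 0.2965, 0.2026]
tool_rot: [0.954, 0.299, 0.001, -0.0]
ft_force: [0.2, -0.1, 0.1]
grip_width: 0.0847
grasp_force: 0.0
```

```bash
python3 go.py .641 -.033 .19 10
```

```text
t 8.65 p [0.541  0.2965 0.2026] yaw 34.8 zax [ 0.003  0.001 -1.   ] j [ 0.5   0.49  0.27  1.34 -0.    3.04] w 0.0847 F 0.0
d [-2.12  6.55  0.25] w [-0.   -0.03  4.97]
```

Jar 1 is released. Now I'll go above the far jar, holding the turn back at first.

>>> drive_tool(rows=[{"dx": -0.2,"dy": 0.6,"dz": 0.2,"wx": 0,"wy": 0,"wz": 0,"hand": 85},{"dx": -0.4,"dy": 1.3,"dz": 0.2,"wx": 0,"wy": 0,"wz": 0,"hand": 85},{"dx": -0.7,"dy": 2.1,"dz": 0.2,"wx": 0,"wy": 0,"wz": 0,"hand": 85},{"dx": -1.0,"dy": 3.0,"dz": 0.2,"wx": 0,"wy": 0,"wz": 0,"hand": 85},{"dx": -1.3,"dy": 3.9,"dz": 0.2,"wx": 0,"wy": 0,"wz": 0.5,"hand": 85},{"dx": -1.5,"dy": 4.7,"dz": 0.2,"wx": 0,"wy": 0,"wz": 1.2,"hand": 85},{"dx": -1.8,"dy": 5.4,"dz": 0.2,"wx": 0,"wy": 0,"wz": 2.2,"hand": 85},{"dx": -2.0,"dy": 6.0,"dz": 0.2,"wx": 0,"wy": 0,"wz": 3.2,"hand": 85},{"dx": -2.1,"dy": 6.4,"dz": 0.2,"wx": 0,"wy": 0,"wz": 4.2,"hand": 85},{"dx": -2.1,"dy": 6.5,"dz": 0.2,"wx": 0,"wy": 0,"wz": 5.0,"hand": 85},{"dx": -2.1,"dy": 6.5,"dz": 0.2,"wx": 0,"wy": 0,"wz": 5.0,"hand": 85},{"dx": -2.1,"dy": 6.5,"dz": 0.2,"wx": 0,"wy": 0,"wz": 5.0,"hand": 85}])

```text
clock: 9.85
eef_pos: [0.639, -0.0303, 0.1895]
tool_rot: [0.996, 0.086, -0.001, -0.0]
ft_force: [-0.3, 0.4, -0.3]
grip_width: 0.0848
grasp_force: 0.0
```

```bash
python3 w.py .05 w3.png; python3 go.py .642 -.034 .026 10; python3 -c "
from h import *
save('t2.png',bot.camera('top'))"
```

```text
9.9 [ 0.6392 -0.0299  0.1898] [[0.985, 0.173, -0.002], [0.173, -0.985, 0.0], [-0.002, -0.001, -1.0]] [-0.05  0.55  0.33  1.35  0.    2.92] 0.08517093495871776
dark [426   0  41  24 362] [ 0.8    -0.1504  0.05  ]
dark [   0  121   26  152 1234] [0.5782 0.1885 0.05  ]
dark [ 229  151   52   54 2214] [ 0.6446 -0.0316  0.05  ]
dark [    0   208   512   176 27311] [ 0.4622 -0.0707  0.05  ]
dark [ 202  236   65   64 3309] [ 0.5514 -0.0277  0.05  ]
dark [295 242  26  30 351] [ 0.5794 -0.0921  0.05  ]
dark [ 455  256   57   47 1671] [ 0.5805 -0.286   0.05  ]
dark [308 272  18  22 308] [ 0.5483 -0.1115  0.05  ]
t 9.95 p [ 0.6393 -0.0297  0.1902] yaw 9.9 zax [-0.002  0.    -1.   ] j [-0.05  0.55  0.33  1.35  0.    2.92] w 0.0849 F 0.0
d [0.04 0.1  3.28] w [-0.    0.02 -0.01]
```

View pics/w3.png

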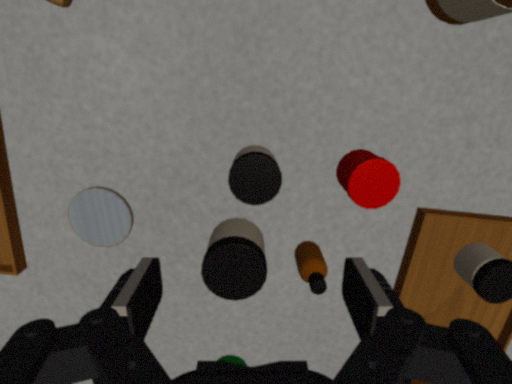

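View pics/t2.png

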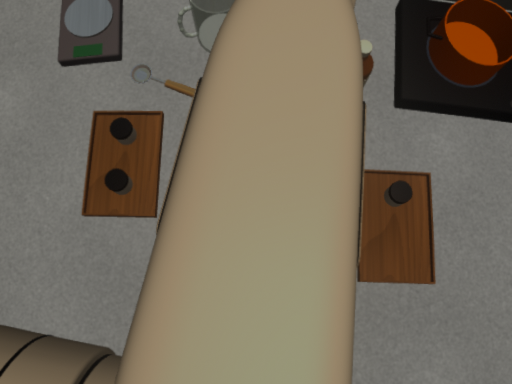

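The top view shows jar 1 upright in the left tray at (117,180). In the wrist view the target jar is at (255,178), the pot at (235,265) and the red one at (370,180). The fingers will clear both, so I'll descend and grip.

>>> drive_tool(rows=[{"dx": 0.06,"dy": 0.06,"dz": 0.2,"wx": 0,"wy": 0,"wz": 0,"hand": 85},{"dx": 0.06,"dy": 0.06,"dz": 0.8,"wx": 0,"wy": 0,"wz": 0,"hand": 85},{"dx": 0.06,"dy": 0.06,"dz": 1.4,"wx": 0,"wy": 0,"wz": 0,"hand": 85},{"dx": 0.06,"dy": 0.06,"dz": 2.0,"wx": 0,"wy": 0,"wz": 0,"hand": 85},{"dx": 0.06,"dy": 0.06,"dz": 2.5,"wx": 0,"wy": 0,"wz": 0,"hand": 85},{"dx": 0.06,"dy": 0.06,"dz": 2.9,"wx": 0,"wy": 0,"wz": 0,"hand": 85},{"dx": 0.06,"dy": 0.06,"dz": 3.15,"wx": 0,"wy": 0,"wz": 0,"hand": 85},{"dx": 0.06,"dy": 0.06,"dz": 3.28,"wx": 0,"wy": 0,"wz": 0,"hand": 85},{"dx": 0.06,"dy": 0.06,"dz": 3.28,"wx": 0,"wy": 0,"wz": 0,"hand": 85},{"dx": 0.06,"dy": 0.06,"dz": 3.28,"wx": 0,"wy": 0,"wz": 0,"hand": 60},{"dx": 0.06,"dy": 0.06,"dz": 3.28,"wx": 0,"wy": 0,"wz": 0,"hand": 52},{"dx": 0.06,"dy": 0.06,"dz": 3.28,"wx": 0,"wy": 0,"wz": 0,"hand": 40},{"dx": 0.06,"dy": 0.06,"dz": 3.28,"wx": 0,"wy": 0,"wz": 0,"hand": 40},{"dx": 0.06,"dy": 0.06,"dz": 3.28,"wx": 0,"wy": 0,"wz": 0,"hand": 40},{"dx": 0.06,"dy": 0.06,"dz": 3.28,"wx": 0,"wy": 0,"wz": 0,"hand": 40},{"dx": 0.06,"dy": 0.06,"dz": 3.28,"wx": 0,"wy": 0,"wz": 0,"hand": 40}])

```text
clock: 11.6
eef_pos: [0.6447, -0.033, 0.0286]
tool_rot: [0.996, 0.086, 0.002, 0.0]
ft_force: [-0.3, -0.3, 5.7]
grip_width: 0.0467
grasp_force: 62.0
```

```bash
python3 go.py .469 -.303 .16 10
```

```text
t 11.6 p [ 0.6447 -0.033   0.0286] yaw 9.8 zax [ 0.003 -0.    -1.   ] j [-0.05  0.68  0.11  1.   -0.    2.92] w 0.0467 F 62.0
d [-4.38  4.72 -2.64] w [ 0.01 -0.04 -0.03]
```

>>> drive_tool(rows=[{"dx": 0,"dy": 0,"dz": -0.2,"wx": 0,"wy": 0,"wz": 0,"hand": 40},{"dx": 0,"dy": 0,"dz": -0.6,"wx": 0,"wy": 0,"wz": 0,"hand": 40},{"dx": 0,"dy": 0,"dz": -1.1,"wx": 0,"wy": 0,"wz": 0,"hand": 40},{"dx": 0,"dy": 0,"dz": -1.7,"wx": 0,"wy": 0,"wz": 0,"hand": 40},{"dx": 0,"dy": 0,"dz": -2.2,"wx": 0,"wy": 0,"wz": 0,"hand": 40},{"dx": -0.2,"dy": 0.2,"dz": -2.5,"wx": 0,"wy": 0,"wz": 0,"hand": 40},{"dx": -0.5,"dy": 0.5,"dz": -2.6,"wx": 0,"wy": 0,"wz": 0,"hand": 40},{"dx": -1.0,"dy": 1.0,"dz": -2.6,"wx": 0,"wy": 0,"wz": 0,"hand": 40},{"dx": -1.5,"dy": 1.6,"dz": -2.6,"wx": 0,"wy": 0,"wz": 0,"hand": 40},{"dx": -2.0,"dy": 2.2,"dz": -2.6,"wx": 0,"wy": 0,"wz": 0,"hand": 40},{"dx": -2.5,"dy": 2.8,"dz": -2.6,"wx": 0,"wy": 0,"wz": 0,"hand": 40},{"dx": -3.1,"dy": 3.4,"dz": -2.6,"wx": 0,"wy": 0,"wz": 0,"hand": 40},{"dx": -3.6,"dy": 3.9,"dz": -2.6,"wx": 0,"wy": 0,"wz": 0,"hand": 40},{"dx": -4.0,"dy": 4.3,"dz": -2.6,"wx": 0,"wy": 0,"wz": 0,"hand": 40},{"dx": -4.3,"dy": 4.6,"dz": -2.6,"wx": 0,"wy": 0,"wz": 0,"hand": 40},{"dx": -4.4,"dy": 4.7,"dz": -2.6,"wx": 0,"wy": 0,"wz": 0,"hand": 40},{"dx": -4.4,"dy": 4.7,"dz": -2.6,"wx": 0,"wy": 0,"wz": 0,"hand": 40},{"dx": -4.4,"dy": 4.7,"dz": -2.6,"wx": 0,"wy": 0,"wz": 0,"hand": 40}])

```text
clock: 13.4
eef_pos: [0.4663, -0.3016, 0.1564]
tool_rot: [0.996, 0.086, -0.0, -0.0]
ft_force: [-0.5, -0.8, -0.2]
grip_width: 0.0465
grasp_force: 61.7
```

```bash
python3 go.py .469 -.303 .0332 10
```

```text
t 13.4 p [ 0.4663 -0.3016  0.1564] yaw 9.8 zax [-0.001  0.001 -1.   ] j [-0.57  0.4   0.    1.17  0.    2.4 ] w 0.0465 F 61.7
d [0.05 0.04 2.46] w [-0.01  0.01 -0.04]
```

>>> drive_tool(rows=[{"dx": 0.05,"dy": 0.04,"dz": 0.3,"wx": 0,"wy": 0,"wz": 0,"hand": 40},{"dx": 0.05,"dy": 0.04,"dz": 0.8,"wx": 0,"wy": 0,"wz": 0,"hand": 40},{"dx": 0.05,"dy": 0.04,"dz": 1.3,"wx": 0,"wy": 0,"wz": 0,"hand": 40},{"dx": 0.05,"dy": 0.04,"dz": 1.7,"wx": 0,"wy": 0,"wz": 0,"hand": 40},{"dx": 0.05,"dy": 0.04,"dz": 2.0,"wx": 0,"wy": 0,"wz": 0,"hand": 40},{"dx": 0.05,"dy": 0.04,"dz": 2.2,"wx": 0,"wy": 0,"wz": 0,"hand": 40},{"dx": 0.05,"dy": 0.04,"dz": 2.35,"wx": 0,"wy": 0,"wz": 0,"hand": 40},{"dx": 0.05,"dy": 0.04,"dz": 2.43,"wx": 0,"wy": 0,"wz": 0,"hand": 40},{"dx": 0.05,"dy": 0.04,"dz": 2.46,"wx": 0,"wy": 0,"wz": 0,"hand": 40},{"dx": 0.05,"dy": 0.04,"dz": 2.46,"wx": 0,"wy": 0,"wz": 0,"hand": 40},{"dx": 0.05,"dy": 0.04,"dz": 2.46,"wx": 0,"wy": 0,"wz": 0,"hand": 40}])

```text
clock: 14.5
eef_pos: [0.47, -0.3039, 0.0346]
tool_rot: [0.996, 0.086, 0.001, 0.0]
ft_force: [-0.1, -0.3, -0.9]
grip_width: 0.0465
grasp_force: 61.7
```

>>> drive_tool(rows=[{"dx": 0,"dy": 0,"dz": 0,"wx": 0,"wy": 0,"wz": 0,"hand": 50},{"dx": 0,"dy": 0,"dz": 0,"wx": 0,"wy": 0,"wz": 0,"hand": 55},{"dx": 0,"dy": 0,"dz": 0,"wx": 0,"wy": 0,"wz": 0,"hand": 65},{"dx": 0,"dy": 0,"dz": 0,"wx": 0,"wy": 0,"wz": 0,"hand": 72},{"dx": 0,"dy": 0,"dz": 0,"wx": 0,"wy": 0,"wz": 0,"hand": 72},{"dx": 0,"dy": 0,"dz": 0,"wx": 0,"wy": 0,"wz": 0,"hand": 72},{"dx": 0,"dy": 0,"dz": -0.2,"wx": 0,"wy": 0,"wz": 0,"hand": 72},{"dx": 0,"dy": 0,"dz": -0.6,"wx": 0,"wy": 0,"wz": 0,"hand": 72},{"dx": 0,"dy": 0,"dz": -1.2,"wx": 0,"wy": 0,"wz": 0,"hand": 72},{"dx": 0,"dy": 0,"dz": -2.0,"wx": 0,"wy": 0,"wz": 0,"hand": 80},{"dx": 0,"dy": 0,"dz": -2.8,"wx": 0,"wy": 0,"wz": 0,"hand": 85},{"dx": -1,"dy": 0,"dz": -3.4,"wx": 0,"wy": 0,"wz": 0,"hand": 85},{"dx": -2,"dy": 0,"dz": -3.6,"wx": 0,"wy": 0,"wz": 0,"hand": 85},{"dx": -2.5,"dy": 0,"dz": -3.6,"wx": 0,"wy": 0,"wz": 0,"hand": 85},{"dx": -2.5,"dy": 0,"dz": -3.6,"wx": 0,"wy": 0,"wz": 0,"hand": 85},{"dx": -2.5,"dy": 0,"dz": -3.6,"wx": 0,"wy": 0,"wz": 0,"hand": 85}])

```text
clock: 16.1
eef_pos: [0.3462, -0.3253, 0.215]
tool_rot: [0.996, 0.085, 0.001, 0.001]
ft_force: [-0.2, 0.2, -1.0]
grip_width: 0.0851
grasp_force: 0.0
```

```bash
python3 -c "
from h import *
a=bot.camera('top');b=bot.camera('scene');save('end.png',cv2.resize(np.vstack([a,b])[:, :],(400,600)))"
```

```text
(no output)
```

View pics/end.png

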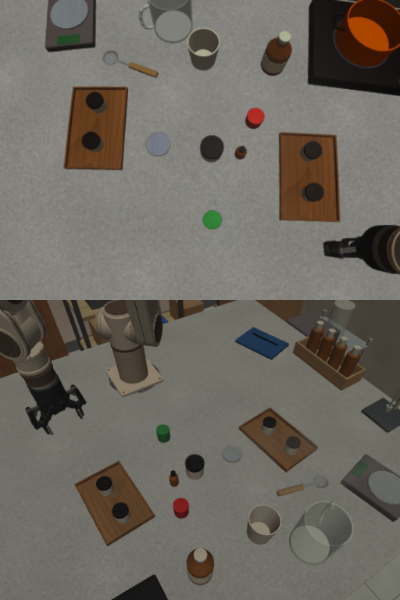

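Both trays now hold two upright jars: the left tray at top-view (95,101) and (91,141), the right at (312,150) and (313,191). The pot, red and green pieces are untouched, and the gripper is clear of everything.

```bash
python3 -c "
from workcell import bot
print(bot.job_done())"
```

```text
the job is handed in; nothing more can be done
None
```

I dealt one jar into the left tray and then one into the right; the last pictures show two upright jars in each, and I handed the job in at about 16 s of the 54 s allowed.

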